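Close the ratchet flower press

ROBOT

A 6-joint arm with a two-finger parallel gripper is mounted at the origin on the work surface. World frame = base frame: x ahead of the robot, y to its left, z up, the work surface at z = 0. Lengths are in m, angles in rad, forces in N, time in s.
With the tool pointing down it reaches from about 0.35 to 0.85 m from the base axis. Payload 8.1 kg.
Tool frame: the origin (TCP) lies at the very end of the fingers, on their centre line; the grasp point (between the pads) lies robot.tcp_to_grasp behind it (robot.tcp_to_grasp is the distance from the TCP to the grasp point, in m); z points along the fingers, y is the line along which they close (so a half turn about z gives the same grasp; the last joint's range is limited). The gripper opens to 93 mm and grips with 3 to 60 N. Pads are 15 mm wide; open, the fingers measure 128 mm over their backs; the gripper's body (75 mm by 188 mm) begins 65 mm behind the grasp point.
Start: joints at [1.186, 0.13, 1.488, -0, 1.523, -0.085], TCP at [0.177, 0.573, 0.219] pointing down, gripper open.
Joint ranges: [-2.96, 2.96], [-0.89, 2.26], [0.02, 2.5], [-1.34, 4.48], [0, 2.73], [-2.66, 2.66]. Speed limits (rad/s): [2.39, 2.39, 2.79, 3.14, 3.14, 3.14].

INTERFACE

Orientations are given as a rotation vector (axis times angle).
In Python, from plant import robot gives the robot as it stands. The module is installed in compiled form; this text tells all that it offers.
- The arm moves only by the shell command python3 -m pendant 'ROWS' [FORCE]. ROWS is JSON, a list that holds one entry, the list of rows, each a list of 5 numbers: the opening, from 0 (shut) to 1 (fully open), then the shift along the tool's x, y, z in cm, then the turn about the tool's z in degrees. In form: [[[fingers, x, y, z, roll], ...]]. A call has 1 to 8 rows; each row shifts and turns the commanded pose from where the row before left it, along the tool's axes as they then stand; what a row does not reach is not made up. A row lasts 1/10 s, in which the tool goes at most 50 mm and 8.59 degrees, less where a joint would pass 70% of its speed; a pose out of reach is approached as far as the arm can. A call is refused whole if a number of a shift passes 5 or a number of a turn 8.59, either way. A call with a gripper value outside its range is refused whole. The fingers move at their own pace and stop on an object; FORCE is the grip in N (left out, the last holds). Time passes only in rows, so rows that do not move let the fingers close. It gives the time, the measured TCP pose, the force, the opening and the grip force at its end, in the units of the state.
- robot.read_state(): the state, without advancing time (a new reading comes with each control period).
- robot.read_camera(name): name is "scene" or "side" or "wrist"; returns a dict with "img" (400x640x3 uint8, blue, green, red), "K" (3x3 intrinsics, pixels), "k1" (the pictures are not rectified: a ray, as slopes to the right and down, at radius r is drawn at 1 + k1 r^2 times it, then the intrinsics apply), "pose" (4x4, takes a point from camera to world coordinates). Camera axes: x right, y up, looking along -z (the intrinsics and any distortion apply to the point x, -y, -z); pixel columns grow to the right and rows downward; lengths in m; the calibration is good to about 2 mm. A picture is of the moment at which its call begins. There is no depth.
- robot.close_job(): hands the job in; it is judged then, once.
The state is a dict: "t": time; "q": joint angles; "dq": joint speeds; "joint_torque": joint torques, N m; "tool_pos": TCP position; "orientation": TCP orientation; "force": force on the tool from outside, world axes, zero at the start; "wrist_torque": the same for the moment, N m; "opening": finger opening in m; "gripper_force": force on a finger pad.
Only numpy, scipy, OpenCV 4.12 (cv2) and the standard library are available. Lean on these libraries where they do the work, as an engineer would, in place of code of your own. Each camera call takes 0.05 s, during which the arm holds its last target. There are 200 camera calls.

TASK

Load the flower press on the hall table. First pull its T-bar up, click by click, to the very top tooth so that the pawl alone holds the press plate up; then push the pressing stack fully home until you feel it bear on the pads of the back stop, and keep a light steady push on it for a moment. Then press the red paddle to lift the pawl, keep it pressed until the plate has come down to rest on the stack, and let go; push gently throughout (under about 12 N, the stops included) and leave the other things on the table alone.

Things in the scene. Friction and masses are not known exactly. Their poses are not given: they have to be found in the camera images.
- press: Flower press, fixed to the table: wooden base 315 x 140 x 20 mm, x -200 to 115 in its frame. Origin at table height, mid-width; x runs along the channel to the column at the back, y to the pawl's side, z up. All 'press x, y, z' below are in this frame, in mm. The steel column spans x 58 to 94, y -30 to 30, up to z 185. Channel floor z 20, side ledges to z 32 at y 52 to 62 either side.
- back_stop: Two dark wooden blocks fixed at the channel's end, carrying the stack's stop: steel pads with rubber faces that stand out 0 to 20 mm in front of the blocks, clamped anew each time. How far they stand out is not measured: feel for it. Origin midway between the blocks' faces, press x 45, y 0, z 29; blocks' tops at z 38.
- rail: Toothed steel rail, slides up and down. Origin as the press, its height = the raise: teeth hold it at 0, 10, 20 ... 60 mm; it starts at 0 or 10. The last click falls just past 60 mm and then it settles at 60; rigid top stop (stop_bar) near 63.5. 380 to 540 g, dragging 0.07 N per mm/s, so let go it sinks about 5 cm/s; each click adds 2 to 5 N. Resting on the stack it stands at 21.5 mm.
- stop_bar: Fixed brass top stop, 18 x 40 x 12 mm, on the column's front at press x 43 to 61, its underside at z 160.5; a brass pin on the rail's front meets it when the rail is raised about 63.5 mm. Origin at the press's.
- plate (a point): Centre of the underside of the pale wooden press plate, 90 x 96 x 14 mm, carried by the rail: press x -48 to 42, 26 mm above the table plus the raise. At the start it bars the stack's way.
- t_bar (a point): Centre of the dark wooden T-bar on top of the rail, the grip for raising it: 16 mm thick along x, 50 mm long along y, 24 mm high; press x 70, y 0, z 225 plus the raise (285 on the top tooth). The column's top is 40 mm or more below it.
- tray: Pressing stack, loose in the channel, 280 to 560 g: plywood board 135 x 100 x 10 mm with card and a top board on it, 90 mm long there, 27.5 mm high in all. Origin under the centre of the 90 mm part, at channel floor height; axes as the press. Fully home (back edge on the stop pads) its origin is at press x 0 to -20, as the pads are set; it starts at -100 to -125. Sliding takes 1 to 7 N.
- post (a point): Centre of the dark round upright post on the front end of the stack's board, for pushing it: diameter 20 mm, 30 to 80 mm above the table, this point 55 mm up. At press x -75 to -95 when the stack is home, as the pads are set.
- pawl: Brass pawl, a sprung bell crank on a pin along x at press x 70, y 22, z 79 (its origin). Its nose reaches up into the teeth on the rail's +y side; its arm runs level to +y and carries the red paddle. Paddle down = nose out of the teeth.
- paddle (a point): Middle of the top of the red paddle, 30 x 30 mm: press x 70, y 100, z 84 at rest. Pressing it down about 10 mm lifts the pawl clear; a rigid stop comes after about 12 mm. It takes some 2 N at first and 4 to 7 N to clear the teeth; it springs back when let go.
- glue_jar: Amber glass jar with a brass cap, 48 mm wide, 65 mm high, standing beside the press; leave alone (origin at its underside).
- brush: Wooden brush, 170 mm long, lying beside the press; leave alone (origin at its underside).
- key_bowl: Blue bowl, 110 mm wide; leave alone (origin at its underside).
- vase_amber: Amber vase with dried flowers, 100 mm high; leave alone (origin at its underside).
- vase_green: Green vase with dried flowers, 120 mm high; leave alone (origin at its underside).
- candle: Cream candle, 66 mm wide, 80 mm high; leave alone (origin at its underside).
There are look-alikes about, which are no part of the job. Of the things shaped like the tray, the plywood one is meant.

How it is judged:
On the way, in this order (a step that is already met when the one before it is completed fails the run):
1. the plate is up on the top tooth, held by the pawl alone with the hand off the press (z of t_bar in the frame of press above 0.2825 m and contact force between the fingers and press below 0.2 N), for 0.3 s.
2. the stack is fully home, pushed steadily against the back stop's pads with the plate still up on the top tooth (contact force between tray and back_stop above 1 N and z of t_bar in the frame of press above 0.2825 m), for 0.15 s.
At the end, for the whole second after the job is handed in: the stack is still in its home place (post no more than 22 mm short of where the bare blocks would stop it), the press plate rests on it (T-bar within 3 mm of its height for that), all at rest and the robot touching nothing (x of post in the frame of press above -0.097 m and z of t_bar in the frame of press between 0.2435 and 0.2495 m and linear speed of tray below 0.01 m/s).
It fails at once if the rail is strained against its top stop (more than 18 N) (contact force between stop_bar and rail above 18 N).
It fails at once if the stack is pushed with more than 15 N (contact force between the fingers and tray above 15 N).
It fails at once if the paddle is pressed with more than 15 N (contact force between the fingers and pawl above 15 N).
It fails at once if another loose thing on the table is moved by more than 2 cm (distance of any of glue_jar, brush, key_bowl, vase_amber, vase_green, candle from where it was at the start of the episode above 0.02 m).
It also fails if it takes over 72 s, if anything falls off the work surface, if the arm or the gripper's body presses on something with over 40 N, if the wrist force passes 120 N, or if a joint passes its speed limit or range.

## Working session

There is one attempt and no reset: what is moved stays moved. The work goes in short steps, Python scripts to look and compute and a shell command to move; the robot and the scene stay as the last step left them, time stands still between calls to the robot, and variables do not carry over. Pictures are saved under pics/ and viewed, at most 10 in all, crops included, and the job is handed in when it is done.

```bash
mkdir -p pics
cat > h.py <<'E'
import numpy as np, cv2
from plant import robot
from scipy.spatial.transform import Rotation as R
def cam(n,f=None):
    c=robot.read_camera(n)
    if f: cv2.imwrite('pics/'+f,c['img'])
    return c
def ray(c,u,v):
    p=cv2.undistortPoints(np.array([[[u,v]]],float),np.array(c['K']),np.array([c['k1'],0,0,0.]))[0,0]
    T=np.array(c['pose']); d=T[:3,:3]@np.array([p[0],-p[1],-1]); return T[:3,3],d/np.linalg.norm(d)
def onz(c,u,v,z):
    o,d=ray(c,u,v); return o+d*(z-o[2])/d[2]
def tri(c1,p1,c2,p2):
    o1,d1=ray(c1,*p1);o2,d2=ray(c2,*p2)
    A=np.stack([d1,-d2],1); s=np.linalg.lstsq(A,o2-o1,rcond=None)[0]
    a,b=o1+s[0]*d1,o2+s[1]*d2; return (a+b)/2,np.linalg.norm(a-b)
E
python3 - <<'E'
from h import *
np.set_printoptions(precision=3,suppress=True)
for n in('scene','side','wrist'):
    c=cam(n,n+'0.png'); print(n,np.array(c['pose']),c['k1'],c['K'][0][0])
s=robot.read_state(); print(s['t'],s['tool_pos'],s['orientation'],R.from_rotvec(s['orientation']).as_matrix(),s['opening'],robot.tcp_to_grasp)
E
```

```text
scene [[-0.315 -0.602  0.734  1.451]
 [ 0.949 -0.211  0.235  0.271]
 [ 0.013  0.77   0.637  0.928]
 [ 0.     0.     0.     1.   ]] 0.0060374207716123425 435.53234738061565
side [[ 0.96   0.145 -0.241  0.206]
 [-0.281  0.5   -0.819 -1.191]
 [ 0.002  0.854  0.521  0.901]
 [ 0.     0.     0.     1.   ]] -0.08778625300877918 473.277083792303
wrist [[ 0.296 -0.918 -0.264  0.104]
 [ 0.955  0.284  0.084  0.596]
 [-0.002 -0.277  0.961  0.383]
 [ 0.     0.     0.     1.   ]] 0.0006214094366755777 282.53289329486654
0.15 [0.177 0.573 0.218] [-0.469 -3.106  0.002] [[-0.955  0.295 -0.001]
 [ 0.295  0.955 -0.001]
 [ 0.    -0.001 -1.   ]] 0.09309127325907514 0.0188
```

View pics/scene0.png

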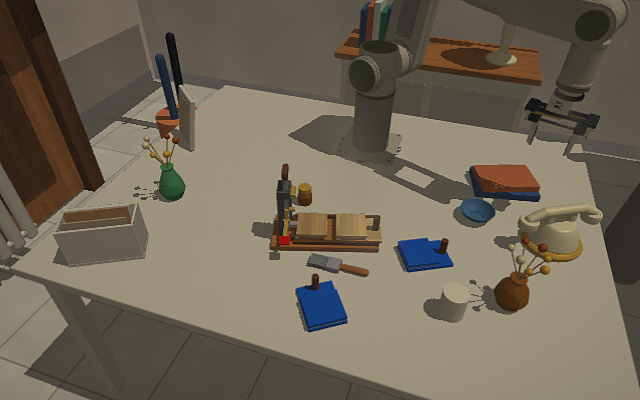

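View pics/side0.png

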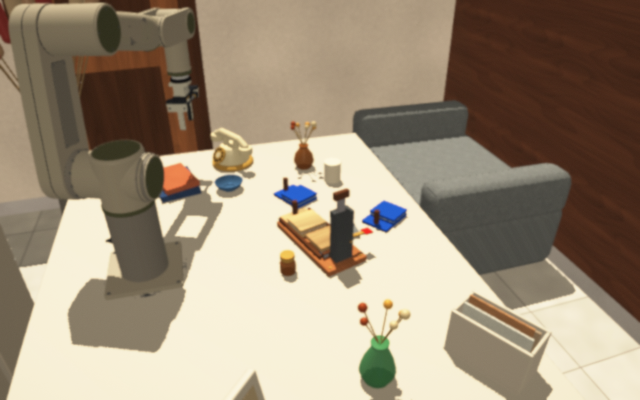

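Scene: press with T-bar near (285,170), red paddle (285,240), post at (376,222); side: T-bar (341,194), paddle (366,231), post (295,208). Jar is behind the column, the brush is in front. I'll enlarge both views for precise pixels.

Run:
```python
from h import *
a=cv2.imread('pics/scene0.png')[155:275,255:395]; b=cv2.imread('pics/side0.png')[180:280,265:405]
a=cv2.resize(a,None,fx=5,fy=5,interpolation=cv2.INTER_CUBIC);b=cv2.resize(b,None,fx=5,fy=5,interpolation=cv2.INTER_CUBIC)
cv2.imwrite('pics/a.png',a);cv2.imwrite('pics/b.png',b)
```

```text
(no output)
```

View pics/a.png

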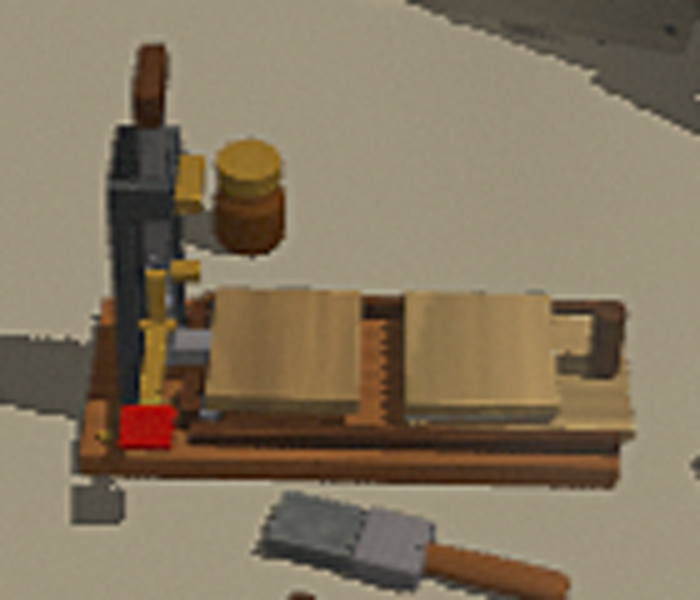

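View pics/b.png

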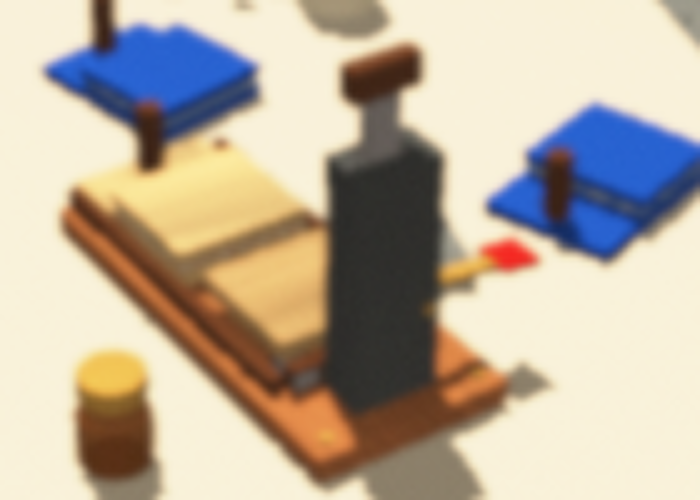

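Run:
```python
from h import *
np.set_printoptions(precision=4,suppress=True)
A=cam('scene');B=cam('side')
fa=lambda u,v:(u/5+255-.4,v/5+155-.4); fb=lambda u,v:(u/5+265-.4,v/5+180-.4)
P={}
for n,p,q in(('paddle',(147,424),(510,254)),('ttop',(150,84),(381,74)),('posttop',(607,308),(148,104))):
    P[n]=tri(A,fa(*p),B,fb(*q)); print(n,*P[n])
print('pad z84',onz(A,*fa(147,424),.084),onz(B,*fb(510,254),.084))
print('corners side z20: back-y',onz(B,*fb(318,468),.02),'back+y',onz(B,*fb(507,378),.02),'front-y',onz(B,*fb(65,215),.02))
print('scene: back+y',onz(A,*fa(80,455),.02),'front+y',onz(A,*fa(620,468),.02))
print('post',onz(A,*fa(607,308),.08),onz(B,*fb(148,104),.08))
print('brush far ends',onz(A,*fa(270,500),.01),onz(A,*fa(565,590),.01),'jar cap',onz(A,*fa(248,155),.065),onz(B,*fb(112,372),.065))
```

```text
paddle [ 0.6662 -0.0895  0.0743] 0.0018498634848487746
ttop [ 0.5705 -0.1192  0.234 ] 0.0026180124308558383
posttop [0.4928 0.1313 0.0807] 0.0051387318663718325
pad z84 [ 0.6761 -0.0858  0.084 ] [ 0.6604 -0.1014  0.084 ]
corners side z20: back-y [ 0.514  -0.1867  0.02  ] back+y [ 0.6478 -0.1384  0.02  ] front-y [0.4269 0.1094 0.02  ]
scene: back+y [ 0.6535 -0.1398  0.02  ] front+y [0.5612 0.1586 0.02  ]
post [0.4954 0.1302 0.08  ] [0.492  0.1362 0.08  ]
brush far ends [ 0.6421 -0.0271  0.01  ] [0.6525 0.1492 0.01  ] jar cap [ 0.4097 -0.1255  0.065 ] [ 0.4091 -0.1235  0.065 ]
```

```bash
cat >> h.py <<'E'
O=np.array([.5505,-.055,0]); X=np.array([.2907,-.9568,0]); Y=np.array([.9568,.2907,0])
np.set_printoptions(precision=4,suppress=True)
def go(px,py,pz):
    "shift in tool axes, cm, to press coordinates in mm"
    s=robot.read_state(); M=R.from_rotvec(s['orientation']).as_matrix()
    t=O+X*px/1e3+Y*py/1e3+np.array([0,0,pz/1e3]); d=t-s['tool_pos']
    p=np.array(s['tool_pos'])-O; print('t',s['t'],'at press',np.array([p@X,p@Y,p[2]])*1e3,'F press',np.array([s['force']@X,s['force']@Y,s['force'][2]]),'shift cm',M.T@d*100,'toolx in press deg',np.degrees(np.arctan2(M[:3,0]@Y,M[:3,0]@X)), 'open',s['opening'])
E
python3 -m pendant '[[[1,0,0,-4,0],[1,-2.5,-2.3,-3.5,0],[1,-3.6,-3.4,0,0],[1,-3.6,-3.4,0,0],[1,-3.6,-3.4,0,0],[1,-3.6,-3.4,0,0],[1,-3.6,-3.4,0,0],[1,-3.6,-3.4,0,0]]]' 30
python3 -m pendant '[[[1,-3.6,-3.4,0,0],[1,-3.6,-3.4,0,0],[1,-3.6,-3.4,0,0],[1,-3.6,-3.4,0,0],[1,-3.6,-3.4,0,0],[1,-3.6,-3.4,0,0],[1,-3.6,-3.4,0,0],[1,-3.6,-3.4,0,0]]]'
python3 -m pendant '[[[1,0,0,0,8.5],[1,0,0,0,8.5],[1,0,0,0,8.5],[1,0,0,0,8.5],[1,0,0,0,8.5],[1,0,0,0,8.5],[1,0,0,0,8.5],[1,0,0,0,8.5]]]'
python3 -m pendant '[[[1,0,0,0,8.5],[1,0,0,0,8.5],[1,0,0,0,8.5],[1,0,0,0,8.5],[1,0,0,0,8.5],[1,0,0,0,8.5],[1,0,0,0,8.5],[1,0,0,0,8.5]]]'
python3 -c "
from h import *
go(70,0,300)"
```

```text
t: 1.05
tool_pos: [0.3408, 0.2834, 0.2937]
orientation: [0.468, 3.106, 0.001]
force: [1.2, 1.0, -0.1]
opening: 0.093
gripper_force: 0.0
t: 1.85
tool_pos: [0.5358, -0.0618, 0.2937]
orientation: [0.47, 3.106, 0.0]
force: [-0.1, 0.4, 0.9]
opening: 0.093
gripper_force: 0.0
t: 2.65
tool_pos: [0.5351, -0.0597, 0.2935]
orientation: [-2.133, -2.306, 0.0]
force: [-0.2, 0.2, 0.7]
opening: 0.0926
gripper_force: 0.0
t: 3.45
tool_pos: [0.5351, -0.0597, 0.2935]
orientation: [-3.058, -0.719, 0.0]
force: [0.3, 0.2, -0.5]
opening: 0.093
gripper_force: 0.0
t 3.45 at press [  0.0026 -16.0661 293.516 ] F press [-0.1445  0.3283 -0.5012] shift cm [ 0.4201  7.1692 -0.6498] toolx in press deg 99.57268574182083 open 0.09295758412483099
```

```bash
python3 -m pendant '[[[1,0,0,0,8.5],[1,0,0,0,1.1],[1,0.8,3.5,-0.6,0],[1,0.8,3.5,0,0],[1,0,0,0,0],[1,0,0,0,0]]]'
python3 -c "
from h import *
go(70,0,300)
cam('wrist','w1.png')"
```

```text
t: 4.05
tool_pos: [0.5711, -0.1223, 0.299]
orientation: [-3.105, -0.473, 0.002]
force: [0.3, -0.3, -0.8]
opening: 0.0926
gripper_force: 0.0
t 4.05 at press [ 70.3394   0.1619 299.0141] F press [ 0.3723  0.1676 -0.8316] shift cm [-0.016  -0.0343 -0.0985] toolx in press deg 90.40618332591676 open 0.09261200053250719
```

View pics/w1.png

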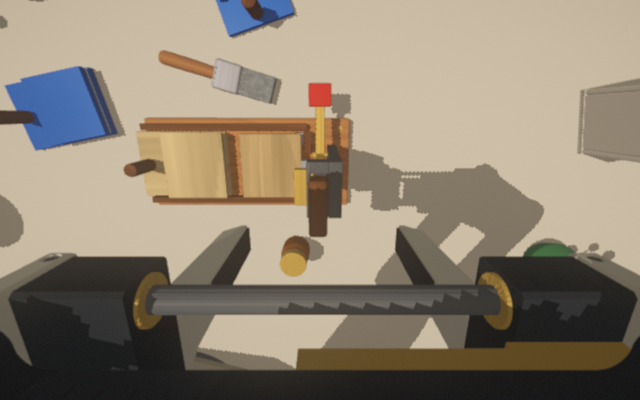

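Wrist view: T-bar top at about (318,180)–(318,232), paddle (320,95), base edges at rows ~120/203 and column ~349, post top (133,170). I'll refine the press pose from these.

Run:
```python
from h import *
c=cam('wrist'); im=c['img']
def pr(n,p):
    q=p-O; print(n,np.array([q@X,q@Y,q[2]])*1e3)
h=cv2.cvtColor(im,cv2.COLOR_BGR2HSV)
m=((h[...,0]<5)|(h[...,0]>175))&(h[...,1]>220)&(h[...,2]>150)
ys,xs=np.nonzero(m); print(len(xs),xs.mean(),ys.mean()); pr('paddle',onz(c,xs.mean(),ys.mean(),.084))
for u,v in((145,119),(349,119),(349,204)): pr('corner',onz(c,u,v,.02))
for z in(.237,.247):
    for u,v in((309,235),(327,235),(318,178)): pr('tbar',onz(c,u,v,z))
```

```text
0 nan nan
paddle [nan nan nan]
corner [-200.6814   67.417    20.    ]
corner [109.7258  69.4811  20.    ]
corner [114.1729 -66.4381  20.    ]
tbar [ 58.2833 -24.6144 237.    ]
tbar [ 74.0543 -24.5071 237.    ]
tbar [ 66.0578  26.5645 237.    ]
tbar [ 58.7762 -20.0978 247.    ]
tbar [ 73.8553 -19.9952 247.    ]
tbar [ 66.2097  28.8358 247.    ]<stdin>:7: RuntimeWarning: Mean of empty slice.
  ret = ret.dtype.type(ret / rcount)
```

```bash
sed -i 's/^O=.*; X=/O=np.array([.5505,-.055,0])-.003*np.array([.2907,-.9568,0]); X=/' h.py
python3 -m pendant '[[[1,0,-0.4,1.7,0],[0.5,0,0,4,0],[0.4,0,0,3,0],[0.3,0,0,0,0],[0.2,0,0,0,0],[0,0,0,0,0],[0,0,0,0,0],[0,0,0,0,0]]]' 35
python3 -c "
from h import *
go(70,0,300)"
```

```text
t: 4.95
tool_pos: [0.5709, -0.1182, 0.2145]
orientation: [3.105, 0.47, 0.004]
force: [1.2, -0.9, -0.3]
opening: 0.0415
gripper_force: 0.0
t 4.95 at press [ 69.4483   1.1448 214.4865] F press [ 1.2455  0.8778 -0.2601] shift cm [-0.095   0.0675 -8.5515] toolx in press deg 90.33141360283466 open 0.04151250623811812
```

```bash
python3 -m pendant '[[[0,0,0,0.2,0],[0,0,0,0,0],[0,0,0,0,0],[0,0,0,0,0],[0,0,0,0,0],[0,0,0,0,0]]]' 35
python3 -c "
from h import *
go(70,0,300)"
```

```text
t: 5.55
tool_pos: [0.57, -0.1182, 0.2105]
orientation: [3.106, 0.47, -0.0]
force: [0.0, -2.0, -1.4]
opening: 0.0156
gripper_force: 35.0
t 5.55 at press [ 69.1851   0.2922 210.5433] F press [ 1.9402 -0.5408 -1.3719] shift cm [-0.0311  0.0831 -8.9457] toolx in press deg 90.31233767025665 open 0.015621456622377013
```

```bash
python3 -m pendant '[[[0,0,0,-0.3,0],[0,0,0,-0.3,0],[0,0,0,-0.3,0],[0,0,0,-0.3,0]]]'
python3 -m pendant '[[[0,0,0,-0.3,0],[0,0,0,-0.3,0],[0,0,0,-0.3,0],[0,0,0,-0.3,0],[0,0,0,-0.3,0],[0,0,0,-0.3,0]]]'
python3 -m pendant '[[[0,0,0,-0.3,0],[0,0,0,-0.3,0],[0,0,0,-0.3,0],[0,0,0,0,0]]]'
python3 -m pendant '[[[0,0,0,0,0],[0,0,0,0,0]]]'
python3 -c "
from h import *
go(70,0,300)
s=cam('scene','s1.png')['img'];cv2.imwrite('pics/s1c.png',cv2.resize(s[140:260,255:395],None,fx=5,fy=5,interpolation=cv2.INTER_CUBIC))"
```

```text
t: 5.95
tool_pos: [0.5699, -0.1182, 0.2201]
orientation: [-3.106, -0.47, 0.003]
force: [8.9, -3.0, -13.3]
opening: 0.0159
gripper_force: 35.0
t: 6.55
tool_pos: [0.5699, -0.1182, 0.2378]
orientation: [-3.106, -0.47, 0.003]
force: [10.1, -3.3, -20.3]
opening: 0.0156
gripper_force: 35.0
t: 6.95
tool_pos: [0.5699, -0.1182, 0.2475]
orientation: [-3.106, -0.47, 0.003]
force: [6.5, -3.1, -11.1]
opening: 0.0154
gripper_force: 35.0
t: 7.15
tool_pos: [0.5699, -0.1182, 0.2476]
orientation: [-3.106, -0.47, 0.002]
force: [6.0, -3.3, -11.6]
opening: 0.0159
gripper_force: 35.0
t 7.15 at press [ 69.1197   0.2116 247.6342] F press [  4.9309   4.7241 -11.577 ] shift cm [-0.0287  0.0844 -5.2366] toolx in press deg 90.31032642556387 open 0.015852613687313714
```

View pics/s1c.png

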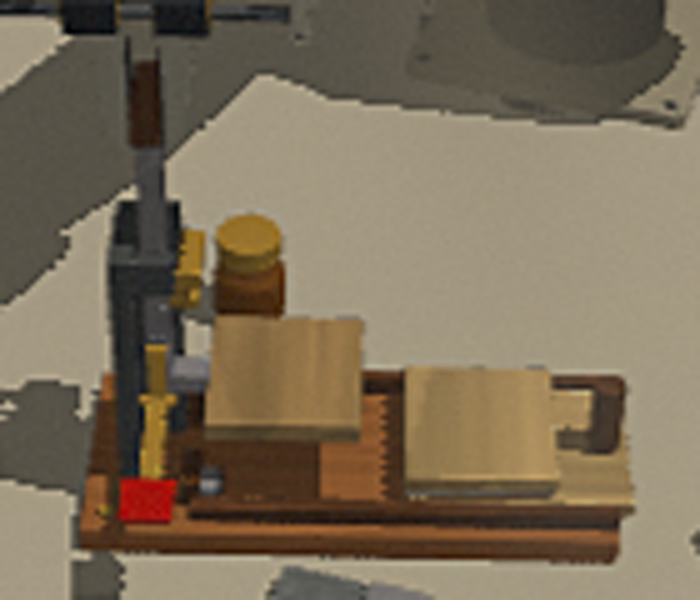

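Run:
```python
from h import *
c=cam('scene')
def ony(u,v,py):
    o,d=ray(c,u,v); s=((O-o)@Y+py/1e3)/(d@Y); q=o+s*d-O; return np.array([q@X,q@Y,q[2]])*1e3
f=lambda u,v,dv:(u/5+254.6,v/5+dv-.4)
print('tbar bottom start',ony(*f(149,124,155),25)); print('tbar bottom now',ony(*f(145,148,140),25))
print('col top front now',ony(*f(143,262,140),30),'expect 185'); print('col top start',ony(*f(143,190,155),30))
print('paddle bottom/top front',ony(*f(148,520,140),115),ony(*f(148,510,140),115))
```

```text
tbar bottom start [ 69.8897  25.     224.1817]
tbar bottom now [ 70.5573  25.     257.7169]
col top front now [ 74.393   30.     184.7962] expect 185
col top start [ 74.4869  30.     182.6948]
paddle bottom/top front [ 68.5639 115.      71.5887] [ 68.2294 115.      79.3448]
```

```bash
python3 -m pendant '[[[0,0.05,0.05,0,0],[0,0,0,0,0],[0,0,0,0,0]]]'
python3 -m pendant '[[[0,0.05,0.05,0,0],[0,0,0,0,0],[0,0,0,0,0]]]'
python3 -m pendant '[[[0,0,0,-0.1,0],[0,0,0,-0.1,0],[0,0,0,-0.1,0],[0,0,0,0,0],[0,0,0,0,0]]]'
```

```text
t: 7.55
tool_pos: [0.5699, -0.1182, 0.2478]
orientation: [-3.105, -0.47, 0.004]
force: [3.1, -2.6, -17.5]
opening: 0.0158
gripper_force: 35.0
t: 7.85
tool_pos: [0.5701, -0.1182, 0.2486]
orientation: [-3.105, -0.47, 0.005]
force: [-4.3, 1.5, -17.2]
opening: 0.0153
gripper_force: 35.0
t: 8.35
tool_pos: [0.5702, -0.1183, 0.2534]
orientation: [-3.105, -0.47, 0.003]
force: [-9.5, 2.1, -9.2]
opening: 0.0155
gripper_force: 35.0
```

```bash
python3 -m pendant '[[[0,-0.06,-0.05,0,0],[0,0,0,0,0],[0,0,0,0,0]]]'
python3 -m pendant '[[[0,0,0,-0.15,0],[0,0,0,-0.15,0],[0,0,0,-0.15,0],[0,0,0,0,0]]]'
```

```text
t: 8.65
tool_pos: [0.5702, -0.1183, 0.2538]
orientation: [3.106, 0.471, -0.0]
force: [-6.2, -0.1, -7.6]
opening: 0.0162
gripper_force: 35.0
t: 9.05
tool_pos: [0.5702, -0.1182, 0.2577]
orientation: [-3.106, -0.47, 0.001]
force: [-7.3, 1.9, -9.4]
opening: 0.0159
gripper_force: 35.0
```

```bash
python3 -m pendant '[[[0,-0.03,0,-0.1,0],[0,0,0,-0.1,0],[0,0,0,0,0]]]'
python3 -m pendant '[[[0,0,0,-0.05,0],[0,0,0,0,0]]]'
python3 -m pendant '[[[0,0,0,-0.05,0],[0,0,0,0,0]]]'
```

```text
t: 9.35
tool_pos: [0.5702, -0.1183, 0.2599]
orientation: [-3.106, -0.471, -0.0]
force: [-6.6, 1.2, -7.6]
opening: 0.0155
gripper_force: 35.0
t: 9.55
tool_pos: [0.5702, -0.1183, 0.2611]
orientation: [3.106, 0.471, 0.001]
force: [-8.2, 2.3, -4.2]
opening: 0.0156
gripper_force: 35.0
t: 9.75
tool_pos: [0.5703, -0.1183, 0.2619]
orientation: [3.106, 0.471, 0.001]
force: [-8.4, 2.3, -4.0]
opening: 0.016
gripper_force: 35.0
```

```bash
python3 -m pendant '[[[0,0,0,-0.04,0],[0,0,0,0,0]]]'
python3 -m pendant '[[[0,0,0,0.1,0],[0,0,0,0,0]]]'
python3 -m pendant '[[[0,0,0,0.1,0],[0,0,0,0,0]]]'
```

```text
t: 9.95
tool_pos: [0.5703, -0.1182, 0.262]
orientation: [3.106, 0.471, 0.001]
force: [-8.8, 3.2, -3.7]
opening: 0.0155
gripper_force: 35.0
t: 10.15
tool_pos: [0.5703, -0.1183, 0.2616]
orientation: [3.106, 0.471, 0.002]
force: [-8.4, 3.2, -2.7]
opening: 0.016
gripper_force: 35.0
t: 10.35
tool_pos: [0.5703, -0.1183, 0.2614]
orientation: [3.105, 0.471, 0.003]
force: [-11.2, 2.7, 1.4]
opening: 0.0158
gripper_force: 35.0
```

```bash
python3 -m pendant '[[[0.3,0,0,0,0],[0.5,0,0,0,0],[0.6,0,0,0,0],[0.6,0,0,-1.5,0],[0.6,0,0,-3,0],[0.4,0,0,-3,0],[0.2,0,0,0,0]]]'
python3 -c "
from h import *
go(-225,0,350)
s=cam('scene','s2.png')['img'];cv2.imwrite('pics/s2c.png',cv2.resize(s[140:260,255:395],None,fx=5,fy=5,interpolation=cv2.INTER_CUBIC))"
```

```text
t: 11.05
tool_pos: [0.5724, -0.1191, 0.3408]
orientation: [3.102, 0.47, 0.014]
force: [-0.5, -0.0, 0.5]
opening: 0.0436
gripper_force: 0.0
t 11.05 at press [ 70.7215   2.3057 340.8003] F press [-0.1203 -0.4337  0.4989] shift cm [ -0.0581 -29.5671  -1.0869] toolx in press deg 90.31907990696916 open 0.043647636778347466
```

View pics/s2c.png

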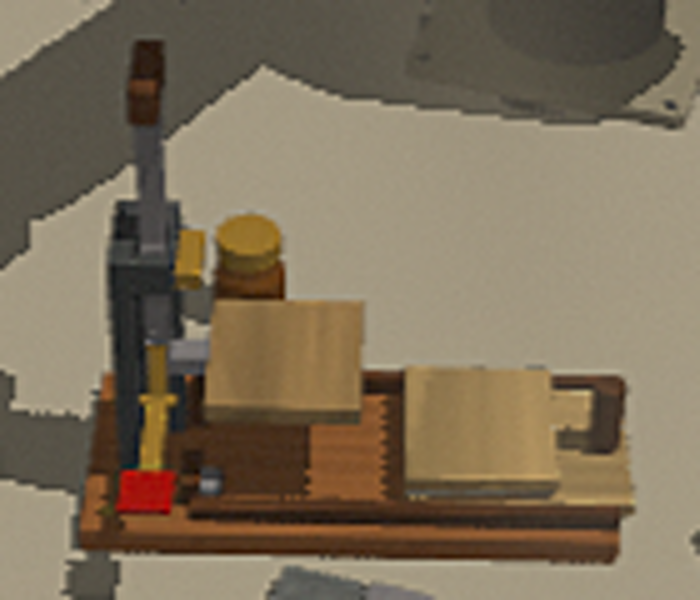

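The T-bar bottom is at crop (143,124), plate well up and hand clear.

Run:
```python
from h import *
c=cam('scene')
def ony(u,v,py):
    o,d=ray(c,u,v); s=((O-o)@Y+py/1e3)/(d@Y); q=o+s*d-O; return np.array([q@X,q@Y,q[2]])*1e3
f=lambda u,v,dv:(u/5+254.6,v/5+dv-.4)
for v in (122,124,126): print('tbar bottom',ony(*f(144,v,140),25),'expect 273 on top tooth')
go(-225,0,340)
```

```text
tbar bottom [ 70.3446  25.     274.3615] expect 273 on top tooth
tbar bottom [ 70.4011  25.     273.0908] expect 273 on top tooth
tbar bottom [ 70.4577  25.     271.8184] expect 273 on top tooth
t 11.15 at press [ 69.9715   1.2256 335.8316] F press [-0.5979 -0.0942  0.0699] shift cm [  0.0446 -29.4962  -0.4794] toolx in press deg 90.32212870407291 open 0.03611274799828835
```

```bash
python3 -m pendant '[[[0,0,-4.5,0,0],[0,0,-4.5,0,0],[0,0,-4.5,0,0],[0,0,-4.5,0,0],[0,0,-4.5,0,0],[0,0,-4.5,0,0],[0,0,-4,0,0],[0,0,0,0,0]]]'
python3 -m pendant '[[[0,0,0,4.5,0],[0,0,0,4.5,0],[0,0,0,4.5,0],[0,0,0,4.5,0],[0,0,0,4,0],[0,0,0,0,0]]]'
python3 - <<'E'
from h import *
go(-240,0,55)
c=cam('side','d.png'); cv2.imwrite('pics/dc.png',cv2.resize(c['img'][110:260,220:400],None,fx=4,fy=4,interpolation=cv2.INTER_CUBIC))
E
```

```text
t: 11.95
tool_pos: [0.4765, 0.1816, 0.3327]
orientation: [-3.103, -0.478, 0.002]
force: [-0.3, 0.0, -0.2]
opening: 0.0006
gripper_force: 0.0
t: 12.55
tool_pos: [0.4734, 0.1754, 0.1064]
orientation: [3.105, 0.469, -0.02]
force: [-1.4, -0.2, -1.3]
opening: 0.0001
gripper_force: 0.0
t 12.55 at press [-239.8517   -6.813   106.409 ] F press [-0.2015 -1.4372 -1.2683] shift cm [ 0.7468 -0.0094  5.1318] toolx in press deg 90.28886818084892 open 0.00014977305947824955
```

View pics/dc.png

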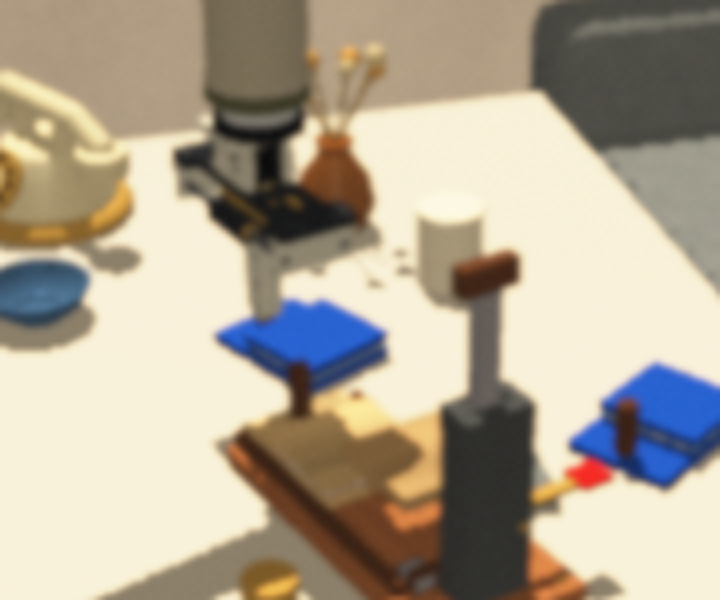

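Fingers (265,315) are behind the post top (300,368) and clear of the blue look-alike. Lowering, then pushing slowly.

```bash
python3 -m pendant '[[[0,0.6,0,2.5,0],[0,0,0,2.4,0],[0,0,0,0,0],[0,0,0,0,0]]]'
python3 -m pendant '[[[0,0,0.4,0,0],[0,0,0.4,0,0],[0,0,0.4,0,0],[0,0,0.4,0,0],[0,0,0,0,0]]]'
python3 -c "
from h import *
go(-220,0,55)"
```

```text
t: 13.0
tool_pos: [0.4854, 0.1795, 0.0668]
orientation: [-3.106, -0.47, -0.003]
force: [0.2, 0.2, 0.4]
opening: 0.0003
gripper_force: 0.0
t: 13.5
tool_pos: [0.4893, 0.1635, 0.0648]
orientation: [3.106, 0.469, 0.001]
force: [0.2, 0.1, -0.7]
opening: 0.0006
gripper_force: 0.0
t 13.5 at press [-223.8997    4.9627   64.8144] F press [ 0.0075  0.2144 -0.668 ] shift cm [-0.4986  0.3879  0.9813] toolx in press deg 90.28897645837682 open 0.0006455604780877809
```

```bash
python3 -m pendant '[[[0,-0.4,0,0.8,0],[0,0,0.2,0,0],[0,0,0.2,0,0],[0,0,0.2,0,0],[0,0,0.2,0,0]]]'
python3 -m pendant '[[[0,0,0.2,0,0],[0,0,0.2,0,0],[0,0,0.2,0,0],[0,0,0.2,0,0],[0,0,0.2,0,0]]]'
python3 -m pendant '[[[0,0,0.2,0,0],[0,0,0.2,0,0],[0,0,0.2,0,0],[0,0,0.2,0,0],[0,0,0.2,0,0]]]'
python3 -c "
from h import *
go(-220,0,55)"
```

```text
t: 14.0
tool_pos: [0.4874, 0.1555, 0.0565]
orientation: [-3.106, -0.471, 0.0]
force: [-1.7, 1.3, -1.7]
opening: 0.0004
gripper_force: 1.1
t: 14.5
tool_pos: [0.4905, 0.1456, 0.0566]
orientation: [-3.106, -0.47, -0.0]
force: [-0.3, 2.0, -0.9]
opening: 0.0005
gripper_force: 1.1
t: 15.0
tool_pos: [0.4934, 0.136, 0.0565]
orientation: [-3.106, -0.47, 0.0]
force: [-0.9, 2.1, -1.4]
opening: 0.0006
gripper_force: 1.1
t 15.0 at press [-196.3617    0.9393   56.5107] F press [-2.2374 -0.2171 -1.3537] shift cm [-0.0806 -2.3637  0.1511] toolx in press deg 90.32393978306594 open 0.0005828707332759434
```

```bash
python3 -m pendant '[[[0,0,0.3,0,0],[0,0,0.35,0,0],[0,0,0.35,0,0],[0,0,0.35,0,0],[0,0,0.35,0,0],[0,0,0.35,0,0],[0,0,0.35,0,0],[0,0,0.3,0,0]]]'
python3 -m pendant '[[[0,0,0.3,0,0],[0,0,0.35,0,0],[0,0,0.35,0,0],[0,0,0.35,0,0],[0,0,0.35,0,0],[0,0,0.35,0,0],[0,0,0.35,0,0],[0,0,0.2,0,0]]]'
python3 -c "
from h import *
go(-130,0,55)"
```

```text
t: 15.8
tool_pos: [0.5015, 0.1101, 0.0565]
orientation: [3.106, 0.47, -0.0]
force: [-0.2, 2.3, -0.7]
opening: 0.0005
gripper_force: 1.1
t: 16.6
tool_pos: [0.5093, 0.0852, 0.0565]
orientation: [3.106, 0.47, 0.0]
force: [-0.2, 1.9, -1.6]
opening: 0.0006
gripper_force: 1.1
t 16.6 at press [-143.1523    1.2964   56.5429] F press [-1.9162  0.3797 -1.6485] shift cm [-0.1368  1.3149  0.1543] toolx in press deg 90.31192351483097 open 0.0006319215235982283
```

```bash
cat > chk.py <<'E'
from h import *; import sys
s=robot.read_state(); sys.exit(int(-(np.array(s['force'])@X)>float(sys.argv[1])))
E
python3 -m pendant '[[[0,0,0.2,0,0],[0,0,0.2,0,0],[0,0,0.2,0,0],[0,0,0.2,0,0],[0,0,0.2,0,0],[0,0,0.2,0,0],[0,0,0.1,0,0]]]' |sed -n 4p
python3 chk.py 4 && python3 -m pendant '[[[0,0,0.1,0,0],[0,0,0.1,0,0],[0,0,0.05,0,0]]]' |sed -n 4p
python3 chk.py 4 && python3 -m pendant '[[[0,0,0.1,0,0],[0,0,0.1,0,0],[0,0,0.05,0,0]]]' |sed -n 4p
python3 chk.py 4 && python3 -m pendant '[[[0,0,0.1,0,0],[0,0,0.1,0,0],[0,0,0.05,0,0]]]'|sed -n 4p
python3 chk.py 4 && python3 -m pendant '[[[0,0,0.1,0,0],[0,0,0.1,0,0],[0,0,0.05,0,0]]]'|sed -n 4p
python3 -c "
from h import *
go(-110,0,55)"
```

```text
force: [-0.8, 2.2, 0.0]
force: [-0.6, 2.0, -1.6]
force: [-0.8, 1.9, -0.6]
force: [0.1, 2.0, -1.5]
force: [0.1, 2.7, -0.9]
t 18.5 at press [-120.4019    1.4136   56.552 ] F press [-2.5587  0.8404 -0.8538] shift cm [-0.1472  1.0397  0.1552] toolx in press deg 90.31924227345296 open 0.000131116429265359
```

```bash
python3 chk.py 4 && python3 -m pendant '[[[0,0,0.1,0,0],[0,0,0.1,0,0],[0,0,0.05,0,0]]]' |sed -n 4p
python3 chk.py 4 && python3 -m pendant '[[[0,0,0.1,0,0],[0,0,0.1,0,0],[0,0,0.05,0,0]]]' |sed -n 4p
python3 chk.py 4 && python3 -m pendant '[[[0,0,0.1,0,0],[0,0,0.1,0,0],[0,0,0.05,0,0]]]'|sed -n 4p
python3 chk.py 4 && python3 -m pendant '[[[0,0,0.1,0,0],[0,0,0.1,0,0],[0,0,0.05,0,0]]]'|sed -n 4p
python3 -c "
from h import *
go(-110,0,55)"
```

```text
force: [-0.9, 1.9, -0.4]
force: [-0.8, 2.5, 0.5]
force: [-1.0, 3.0, -0.4]
force: [-6.4, 11.0, 3.9]
t 19.7 at press [-112.3705    0.9774   56.4   ] F press [-12.3798  -2.8877   3.8752] shift cm [-0.099   0.2372  0.1393] toolx in press deg 90.33348869511333 open -2.5644269425062244e-05
```

```bash
python3 -m pendant '[[[0,0,-0.04,0,0],[0,0,0,0,0]]]' |sed -n 4p
python3 -m pendant '[[[0,0,0,0,0],[0,0,0,0,0],[0,0,0,0,0]]]' |sed -n 4p
python3 -c "
from h import *
go(-110,0,55)"
```

```text
force: [-4.5, 8.3, 2.2]
force: [-4.8, 9.0, 2.8]
t 20.2 at press [-112.4665    0.9791   56.3806] F press [-9.9873 -1.9707  2.8291] shift cm [-0.0992  0.2467  0.1376] toolx in press deg 90.33858449806287 open 0.0004095169809825326
```

```bash
python3 -m pendant '[[[0,0,-0.1,0,0],[0,0,-0.3,0,0],[0,0,-1.5,0,0],[0,0,-1.5,-2,0],[0,2,0,-4,0],[0,4,0,-3,0],[0,4,0,0,0],[0,0,0,0,0]]]' |sed -n 2p
python3 -c "
from h import *
go(70,100,130)"
```

```text
tool_pos: [0.6077, 0.1184, 0.1464]
t 21.0 at press [-146.2337  105.1291  146.4494] F press [-0.0164 -1.1479 -0.0384] shift cm [-0.6499 21.6193  1.6515] toolx in press deg 90.35263685284302 open 0.0006785179495338101
```

```bash
python3 -m pendant '[[[0,0,4.2,0,0],[0,0,4.3,0,0],[0,0,4.3,0,0],[0,0,4.3,0,0],[0,-0.6,4.3,0,0],[0,0,0,0,0],[0,0,0,0,0]]]' |sed -n 2p
python3 - <<'E'
from h import *
go(70,100,95)
c=cam('wrist','w2.png'); d=cam('side','x.png'); a=cam('scene')
i=np.zeros((600,800,3),np.uint8); i[:400,:640]=c['img']; i[400:,:320]=cv2.resize(d['img'][150:250,280:440],(320,200)); i[400:,320:640]=cv2.resize(a['img'][140:260,230:422],(320,200)); cv2.imwrite('pics/m.png',i)
E
```

```text
tool_pos: [0.6614, -0.09, 0.1462]
t 21.7 at press [ 68.7582  95.9049 146.2157] F press [-0.3732  0.2655 -0.3926] shift cm [0.4113 0.128  5.1213] toolx in press deg 90.19968295999257 open 0.0004978809496364743
```

View pics/m.png

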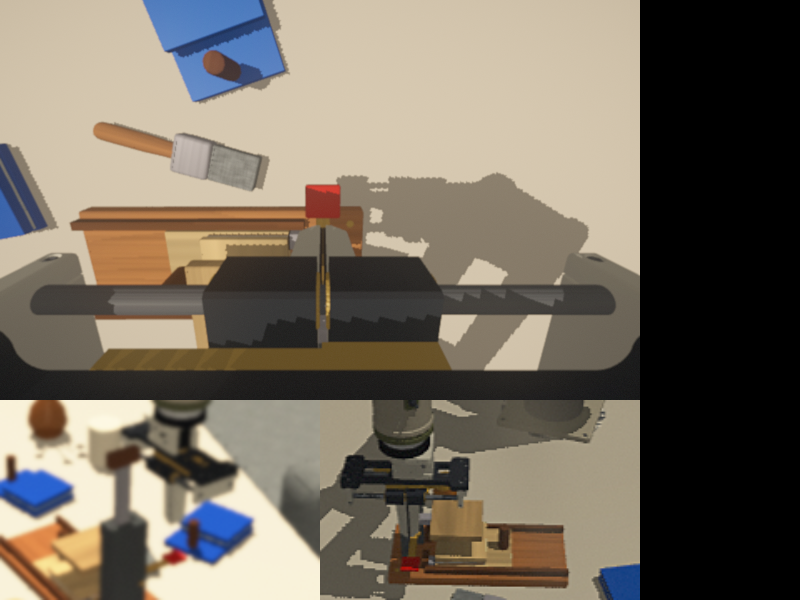

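Wrist view: paddle centre (322,200), fingers aligned with it laterally (col 323); the stack is under the raised plate.

Run:
```python
from h import *
c=cam('wrist')
for p in ((322,185),(322,201),(322,217)):
    q=onz(c,*p,.084)-O; print(q@X*1e3,q@Y*1e3)
go(70,100,95)
```

```text
66.53783751240235 117.04323931169128
66.61799554845446 103.08730665519232
66.70084261930845 88.6634660530373
t 21.9 at press [ 66.7705  96.7564 146.5527] F press [-1.1921 -1.2577 -0.2033] shift cm [0.3223 0.3267 5.1551] toolx in press deg 90.42276926771434 open 0.0009079906659167592
```

```bash
python3 -m pendant '[[[0,0.5,0,2.5,0],[0,0,0,2.4,0],[0,0,0,0.4,0],[0,0,0,0,0],[0,0,0,0,0]]]' |sed -n '2p;4p'
python3 -m pendant '[[[0,0,0,0.2,0],[0,0,0,0.2,0],[0,0,0,0.2,0],[0,0,0,0.2,0]]]' |sed -n '2p;4p'
python3 -c "
from h import *
go(67,103,74)"
```

```text
tool_pos: [0.6673, -0.0877, 0.095]
force: [-0.6, -0.0, -1.0]
tool_pos: [0.6667, -0.0883, 0.0857]
force: [0.7, -0.6, -0.0]
t 22.8 at press [ 68.6351 101.5221  85.6598] F press [ 0.7781  0.4873 -0.0318] shift cm [ 0.1481 -0.1631  1.166 ] toolx in press deg 90.3175906743396 open 0.0006840207103808873
```

```bash
python3 -m pendant '[[[0,0,0,0.2,0],[0,0,0,0.2,0],[0,0,0,0.1,0]]]' |sed -n '2p;4p'
python3 -m pendant '[[[0,0,0,0.15,0],[0,0,0,0.15,0],[0,0,0,0,0]]]' |sed -n '2p;4p'
python3 -c "
from h import *
go(67,103,74)"
```

```text
tool_pos: [0.6668, -0.0883, 0.0809]
force: [-1.3, 0.3, 4.5]
tool_pos: [0.6668, -0.0882, 0.0774]
force: [0.5, 0.5, 4.0]
t 23.4 at press [ 68.6025 101.6497  77.3863] F press [-0.2886  0.5987  4.0404] shift cm [ 0.1355 -0.1597  0.3387] toolx in press deg 90.32188886057736 open 0.0003313631267078904
```

```bash
python3 -m pendant '[[[0,0,0,0.1,0],[0,0,0,0.1,0],[0,0,0,0,0]]]' |sed -n '2p;4p'
python3 -m pendant '[[[0,0,0,0.1,0],[0,0,0,0,0]]]' |sed -n '2p;4p'
cat > tb.py <<'E'
from h import *
c=cam('scene'); cv2.imwrite('pics/tb.png',c['img'])
i=c['img'][150:215,275:295]; h=cv2.cvtColor(i,cv2.COLOR_BGR2HSV)
a=cv2.cvtColor(cv2.imread('pics/s2.png'),cv2.COLOR_BGR2HSV)[140:215,275:295]
def rows(h): m=((h[...,0]<14)&(h[...,1]>130)&(h[...,2]<110)); return np.nonzero(m.sum(1)>=3)[0]
print('then',rows(a)+140,'now',rows(h)+150); go(67,103,73)
E
python3 tb.py
```

```text
tool_pos: [0.6668, -0.0883, 0.0756]
force: [-0.1, 0.0, 5.3]
tool_pos: [0.6667, -0.0883, 0.0746]
force: [0.3, -0.3, 4.9]
then [151 152 153 154 156 157 158 159 160 161 162 163 164] now []
t 23.95 at press [ 68.5821 101.547   74.6678] F press [ 0.9069 -0.226   5.3321] shift cm [ 0.1459 -0.1576  0.1668] toolx in press deg 90.32271279652227 open 6.920264667802101e-05
```

```bash
python3 -m pendant '[[[0,0,0,0.1,0],[0,0,0,0,0]]]' |sed -n '2p;4p'
python3 -m pendant '[[[0,0,0,0.05,0],[0,0,0,0,0],[0,0,0,0,0],[0,0,0,0,0]]]' |sed -n '2p;4p'
python3 - <<'E'
from h import *
def rows(i):
    h=cv2.cvtColor(i[150:260,330:352],cv2.COLOR_BGR2HSV); m=((h[...,0]<14)&(h[...,1]>120)&(h[...,2]<130)); r=np.nonzero(m.sum(1)>=8)[0]+150; return r
print(rows(cv2.imread('pics/side0.png')),rows(cv2.imread('pics/x.png')),rows(cam('side','y.png')['img']))
go(67,103,73)
E
```

```text
tool_pos: [0.6667, -0.0882, 0.0736]
force: [-1.4, -0.5, 5.3]
tool_pos: [0.6667, -0.0883, 0.0733]
force: [-1.4, 0.7, 5.6]
[192 193 194 195 196 197 259] [175 176 177 178 179 180 181 182 259] [187 188 189 190 191 192 193 259]
t 24.6 at press [ 68.5834 101.4629  73.2631] F press [ 0.2219 -1.0247  5.1783] shift cm [ 0.1543 -0.1577  0.0263] toolx in press deg 90.32404374860141 open -0.000127731670779511
```

```bash
python3 -m pendant '[[[0,0,0,0.05,0],[0,0,0,0,0],[0,0,0,0,0],[0,0,0,0,0],[0,0,0,0,0],[0,0,0,0,0],[0,0,0,0,0],[0,0,0,0,0]]]' |sed -n '2p;4p'
python3 -m pendant '[[[0,0,0,-0.5,0],[0,0,0,-1,0],[0,0,0,-3,0],[0,3,0,-3,0],[0,4,0,-4,0],[0,4,0,0,0],[0,0,0,0,0],[0,0,0,0,0]]]' |sed -n '2p;4p'
python3 - <<'E'
from h import *
c=cam('side','z.png'); a=cam('scene','z2.png')
def rows(i):
    h=cv2.cvtColor(i[150:260,330:352],cv2.COLOR_BGR2HSV); m=((h[...,0]<14)&(h[...,1]>120)&(h[...,2]<130)); return np.nonzero(m.sum(1)>=8)[0]+150
print(rows(c['img']))
i=np.zeros((600,800,3),np.uint8); i[:,:400]=cv2.resize(c['img'][160:280,270:350],(400,600)); i[:480,400:]=cv2.resize(a['img'][150:270,265:365],(400,480)); cv2.imwrite('pics/fin.png',i)
E
```

```text
tool_pos: [0.6666, -0.0883, 0.0729]
force: [-1.4, -0.9, 6.9]
tool_pos: [0.7666, -0.0565, 0.1805]
force: [-0.5, -0.1, 0.2]
[187 188 189 190 191 192 193 259]
```

View pics/fin.png

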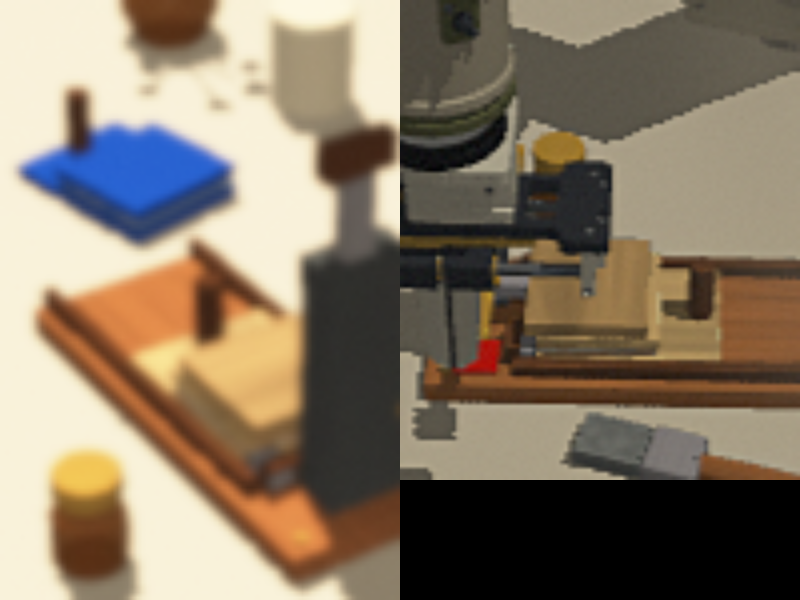

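The plate rests on the stack (same T-bar rows, 187–193, before and after release). The stack is home and the hand is clear.

```bash
python3 -c "
from h import *
print(robot.close_job())"
```

```text
the job is handed in; nothing more can be done
None
```

The press is loaded and the job handed in at about 26 s (no verdict came back): plate raised to the top tooth, stack pushed home against the pads, plate lowered onto it with the paddle, hand clear; pushes stayed under 12 N except one brief reading of about 12.4 N as the stack met the pads, and the lift pulled up to about 20 N at the wrist on the way up.

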